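Unfasten the swing bolt of a document box on the hall console

TASK

Unfasten the metal document box on the hall console: unscrew the wing nut until it clears the raised lips of the slotted lug, then swing its hinged bolt out of the slot and fold it right down until it lies about level in front of the box. Turn and swing it gently: do not drag the nut against the lips while it is still trapped, and do not screw it hard up against the end of its thread. Leave the other things on the console where they are, and let go at the end.

Things in the scene. Friction and masses are not known exactly. Their poses are not given: they have to be found in the camera images.
- box: Closed brushed-aluminium document box with a flat lid, fixed to the console, 130 (its x) x 170 (its y) x 93 mm tall. Origin: centre of its underside; z up, x out of its front, where the swing bolt is (the front looks away from the robot, turned up to about 0.35 rad). Bolt hinge at (83, 0, 35) mm, axis along y; upright bolt axis at x = 83, y = 0.
- lug: Steel lug on the lid's front edge (frame: the box's), 28 mm wide, out to x = 102.5 mm, top (the nut's seat) flush with the lid, 93 mm up. 9 mm slot open to the front; beside its mouth two lips, 4.5 mm high, x = 98.5 to 102.5 mm, hold the nut (1.5 mm of play, it takes less than 20 N sideways). The nut must rise about 6 mm above the seat before the bolt can swing past the lips.
- hinge (a point): Centre of the bolt's hinge, 83 mm ahead of the box's centre and 35 mm above the console; axes those of the box, the hinge axis is its y.
- bolt (a joint): Swing angle of the bolt: 0 upright in the slot (a stop), grows as it is folded out to the front and down, 1.57 is level (a stop). Stiff hinge (friction 0.1 N m): the bolt stays where it is left. The bolt stands 103 mm above the hinge; shank 6.4 mm thick.
- bolt_tip (a point): Top end of the bolt, on its axis, 103 mm from the hinge (138 mm above the console when upright); z points along the bolt, away from the hinge. With the nut fully up 14 mm of the bolt still stand clear above the wings.
- wingnut: Steel wing nut. Frame: origin on the bolt's axis at the seat (58 mm from the hinge), z along the bolt, x along the wings. It turns with the nut but does NOT rise with it. From the nut's underside: flange 20 mm wide to 3 mm, hub 16 mm wide to 9 mm, two upright flat wings 10 mm thick from 8 to 24 mm, 24 mm out to each side. Anticlockwise from above (+z) loosens, 2.4 mm up per rad, under 0.15 N m.
- pinend: Plain pin, 8.4 mm thick, fixed on the bolt's end; its shoulder ends the thread. Frame: origin at the hinge centre, z along the bolt. The nut starts 0 to 3.8 mm above its seat (not told) and meets the shoulder at 6.4 mm: it clears the lips after about 0.9 to 2.5 rad and meets the shoulder after 1.05 to 2.65 rad; there the torque rises sharply, and 0.2 N m above the normal jams it.
- key_tray: Brushed-aluminium key tray, 150 x 110 x 22 mm, with a key lying in it, bystander beside the box. Origin under its centre.
- glasses_case: Grey hard glasses case, 155 x 58 x 43 mm, bystander. Origin under its centre, x along its length.
- garage_fob: Black garage door fob, 62 x 34 x 13 mm, bystander. Origin under its centre.
- vase: Small white ceramic vase, 68 mm wide, 105 mm tall, bystander. Origin under its centre.
There are look-alikes about, which are no part of the job. There is more than one size of the box; the job needs the smallest.

How it is judged:
By the outcome, as a careful person would: the job done as asked, in the order asked, and still so for the second after the job is handed in, with the robot touching nothing.
It also fails if it takes over 70 s, if anything falls off the work surface, if the arm or the gripper's body presses on something with over 40 N, if the wrist force passes 120 N, or if a joint passes its speed limit or range.

ROBOT

A 6-joint arm with a two-finger parallel gripper is mounted at the origin on the work surface. World frame = base frame: x ahead of the robot, y to its left, z up, the work surface at z = 0. Lengths are in m, angles in rad, forces in N, time in s.
With the tool pointing down it reaches from about 0.275 to 0.75 m from the base axis. Payload 10.2 kg.
Tool frame: the origin (TCP) lies at the very end of the fingers, on their centre line; the grasp point (between the pads) lies 19 mm behind it; z points along the fingers, y is the line along which they close (so a half turn about z gives the same grasp; the last joint's range is limited). The gripper opens to 85 mm and grips with 20 to 120 N. Pads are 22 mm wide; open, the fingers measure 114 mm over their backs; the gripper's body (76 mm by 85 mm) begins 54 mm behind the grasp point. The pads swing forward as they close: fully open they stand 13 mm farther back than shut.
Start: joints at [1.107, 0.313, 1.498, -0, 1.331, -0.223], TCP at [0.125, 0.51, 0.231] pointing down, gripper open.
Joint ranges: [-2.94, 2.94], [-0.97, 2.17], [0.19, 2.56], [-1.23, 4.37], [0.02, 3.11], [-2.88, 2.88]. Speed limits (rad/s): [2.39, 2.39, 3.01, 3.14, 3.14, 3.14].

INTERFACE

Orientations are given as a rotation vector (axis times angle).
In Python, from bench import monitor, capture, env gives the robot as it stands.
- The arm moves only by the tool play_rows, never from a script. Its argument "targets" is a list of rows, each an object with "xyz": the shift along the tool's x, y, z in cm, a list of three; "delta_rot": the turn, a rotation vector about the tool's x, y, z in rad, a list of three; "gripper": the closure, from 0 (fully open) to 1 (shut). In form: [{"xyz": [dx, dy, dz], "delta_rot": [ax, ay, az], "gripper": gripper}, ...]. A call has 1 to 5 rows; each row shifts and turns the commanded pose from where the row before left it, along the tool's axes as they then stand; what a row does not reach is not made up. A row lasts 1/8 s, in which the tool goes at most 62.5 mm and 10.7 degrees, less where a joint would pass 70% of its speed; a pose out of reach is approached as far as the arm can. A call with a gripper value outside its range is refused whole. The fingers move at their own pace and stop on an object; "squeeze" is the grip in N (left out, the last holds). Time passes only in rows, so rows that do not move let the fingers close. It gives the time, the measured TCP pose, the force, the opening and the grip force at its end, in the units of the state.
- monitor.sense(): the state, without advancing time (a new reading comes with each control period).
- capture(name): name is "scene" or "top" or "wrist"; returns a dict with "image" (400x640x3 uint8, red, green, blue), "fx", "fy", "cx", "cy" (pixels), "cam_to_world" (4x4, takes a point from camera to world coordinates); the wrist camera has in their place "T_tool_cam" (4x4, takes a point from camera to tool coordinates, whose origin is the TCP and whose axes are the flange's). Camera axes: x right, y up, looking along -z (the intrinsics and any distortion apply to the point x, -y, -z); pixel columns grow to the right and rows downward; lengths in m; the calibration is good to about 2 mm. A picture is of the moment at which its call begins: read the wrist's pose just before it. There is no depth.
- env.close_job(): hands the job in; it is judged then, once.
The state is a dict: "t": time; "joint_positions": joint angles; "joint_vel": joint speeds; "joint_efforts": joint torques, N m; "tool_pos": TCP position; "tool_rot": TCP orientation; "force": force on the tool from outside, world axes, zero at the start; "moment": the same for the moment, N m; "gripper_width": opening from 0.0 (shut) to 1.0 (fully open); "grasp_force": force on a finger pad.
Only numpy, scipy, OpenCV 4.12 (cv2) and the standard library are available. Lean on these libraries where they do the work, as an engineer would, in place of code of your own. Each camera call takes 0.05 s, during which the arm holds its last target. There are 200 camera calls.

## Working session

There is one attempt and no reset: what is moved stays moved. The work goes in short steps, Python scripts to look and compute and a tool call to move; the robot and the scene stay as the last step left them, time stands still between calls to the robot, and variables do not carry over. Pictures are saved under pics/ and viewed, at most 13 in all, crops included, and the job is handed in when it is done.

Besides the shell and the picture viewer there is one more tool, called after "Request:" in YAML: its name, and indented under it one key for each argument. play_rows: Moves the arm, as the interface text tells. Its arguments: {"type":"object","properties":{"targets":{"type":"array","items":{"type":"object","properties":{"xyz":{"type":"array","items":{"type":"number"}},"delta_rot":{"type":"array","items":{"type":"number"}},"gripper":{"type":"number"}}}},"squeeze":{"type":"number"}},"required":["targets"]}

```bash
ls; mkdir -p pics
cat > h.py <<'E'
import numpy as np, cv2
from bench import monitor, capture, env
from scipy.spatial.transform import Rotation as R
def ray(c,uv):
    T=np.array(c["cam_to_world"]); d=np.array([(uv[0]-c["cx"])/c["fx"],-(uv[1]-c["cy"])/c["fy"],-1.])
    return T[:3,3], T[:3,:3]@d
def onz(c,uv,z):
    o,d=ray(c,uv); return o+d*(z-o[2])/d[2]
def px(c,p):
    T=np.array(c["cam_to_world"]); q=T[:3,:3].T@(np.array(p)-T[:3,3]); return np.array([c["cx"]+c["fx"]*q[0]/-q[2], c["cy"]-c["fy"]*q[1]/-q[2]])
def wrist():
    s=monitor.sense(); c=capture("wrist"); T=np.eye(4); T[:3,:3]=R.from_rotvec(s["tool_rot"]).as_matrix(); T[:3,3]=s["tool_pos"]
    c["cam_to_world"]=T@np.array(c["T_tool_cam"]); return c
def save(n,im): cv2.imwrite("pics/"+n,np.ascontiguousarray(im[:,:,::-1]))
E
python3 - <<'E'
from h import *
a=capture("scene");b=capture("top")
save("scene.png",a["image"]);save("top.png",b["image"])
for c in(a,b): print({k:(np.round(v,3).tolist() if k!="image" else 0) for k,v in c.items()})
print(monitor.sense())
E
```

```text
pics
{'image': 0, 'fx': 375.258, 'fy': 375.258, 'cx': 322.486, 'cy': 196.64, 'cam_to_world': [[0.649, -0.442, 0.618, 1.039], [0.76, 0.403, -0.51, -0.547], [-0.024, 0.801, 0.598, 0.661], [0.0, 0.0, 0.0, 1.0]]}
{'image': 0, 'fx': 390.65, 'fy': 390.65, 'cx': 314.854, 'cy': 198.349, 'cam_to_world': [[-0.0, 0.999, -0.045, 0.414], [-1.0, 0.001, 0.022, -0.056], [0.023, 0.045, 0.999, 1.01], [0.0, 0.0, 0.0, 1.0]]}
{'t': 0.1, 'joint_positions': array([ 1.10656277e+00,  3.13398843e-01,  1.49836580e+00, -2.61408182e-06,
        1.33101755e+00, -2.23393329e-01]), 'joint_vel': array([ 0.00191112, -0.00221663, -0.00245518, -0.00070347,  0.00187573,
        0.00099904]), 'joint_efforts': array([ 2.55412764e-03, -4.12903154e+01, -2.60146129e+01, -1.13709473e-04,
        2.91497730e-03, -3.47468657e-06]), 'tool_pos': array([0.12512302, 0.50962879, 0.23078809]), 'tool_rot': array([-3.77348386e-01, -3.11844598e+00,  1.76029723e-03]), 'force': array([ 0.44322178, -0.66694035,  0.67955956]), 'moment': array([0.01963126, 0.04848897, 0.04558258]), 'grasp_force': 0.0, 'gripper_width': 1.0000415790708104}
```

View pics/scene.png

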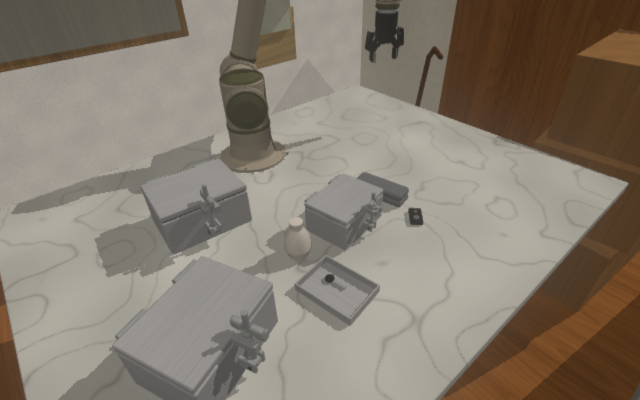

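View pics/top.png

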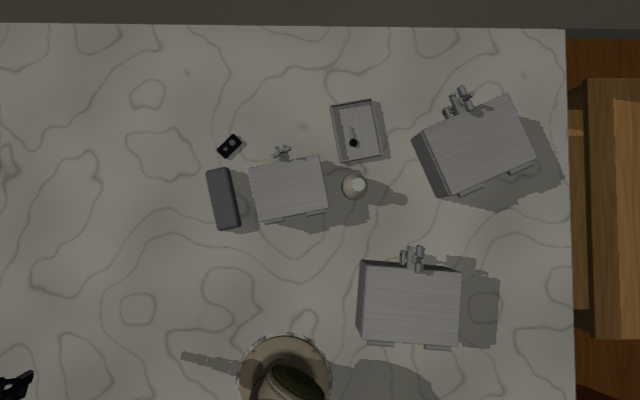

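Three boxes show in the top view: small at (288,188), medium at (410,303) and large at (475,145). The small one fits "smallest", so I'll confirm it by size and with one enlarged crop.

Run:
```python
from h import *
a=capture("scene");b=capture("top")
A=cv2.resize(a["image"][165:255,290:390],None,fx=4,fy=4,interpolation=cv2.INTER_CUBIC)
B=cv2.resize(b["image"][140:230,240:340],None,fx=4,fy=4,interpolation=cv2.INTER_CUBIC)
im=np.hstack([B,A]); im=np.clip(im.astype(float)*1.5,0,255).astype(np.uint8)
save("crop.png",im)
# lid mask in top: neutral/bright range
I=b["image"].astype(int)
print(I[190,290],I[165,300],I[215,290],I[150,300],I[180,335],I[200,265],I[190,245])
```

```text
[107 105 102] [107 105 103] [83 82 80] [111 108 100] [81 79 73] [104 102 101] [83 81 75]
```

View pics/crop.png

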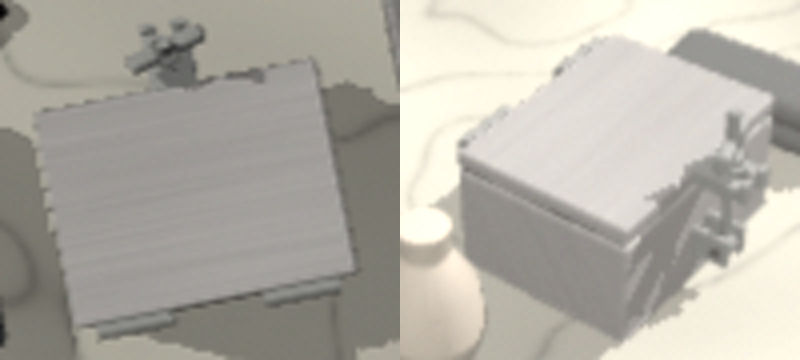

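The crop shows the lid corners, in top pixels, at about (248.8,168.3), (318,155), (328.8,207.5) and (258,222). The wings run from about (274,156) to (290,149), and the pin end is near (284.5,146).

Run:
```python
from h import *
a=capture("scene");b=capture("top")
P=[onz(b,u,.093) for u in[(248.8,168.3),(318,155),(328.8,207.5),(258,222)]]
for p,q in zip(P,P[1:]+P[:1]): print(p.round(4),np.linalg.norm(p-q).round(4),np.degrees(np.arctan2(*(q-p)[1::-1])).round(1))
# scene corners
S=[onz(a,u,.093) for u in[(290+460/4-100,165+155/4),(290+(630-400)/4,165+240/4),(290+(770-400)/4,165+95/4)]]
for s in S: print("S",s.round(4))
# least squares: axis from all sides
c=sum(P)/4; d=(P[0]+P[1]-P[2]-P[3])[:2]; e=(P[0]+P[3]-P[1]-P[2])[:2]
y1=np.arctan2(d[1],d[0]); y2=np.arctan2(e[1],e[0])-np.pi/2; print("c",c,y1,y2)
for off in(.083,):
  for y in(y1,y2): print(c[:2]+off*np.array([np.cos(y),np.sin(y)]))
y=(y1+y2)/2; bo=c[:2]+.083*np.array([np.cos(y),np.sin(y)])
for z in(.035,.093,.12,.138): print(z,px(b,[*bo,z]),px(a,[*bo,z]))
w=[onz(b,u,.12) for u in[(274,156),(290,149)]]; print("wing",w)
```

```text
[0.5256 0.0787 0.093 ] 0.1658 -78.9
[ 0.5576 -0.0841  0.093 ] 0.1266 -168.5
[ 0.4335 -0.1094  0.093 ] 0.1691 101.6
[0.3996 0.0563 0.093 ] 0.128 10.0
S [ 0.4447 -0.1135  0.093 ]
S [ 0.5727 -0.0906  0.093 ]
S [0.5301 0.0746 0.093 ]
c [ 0.47910673 -0.01459995  0.093     ] 0.18814146313885755 0.19782092054325506
[0.56064207 0.00092383]
[0.56048799 0.00171231]
0.035 [283.24920158 157.31837067] [370.19668652 223.93410166]
0.093 [281.81551901 153.63634256] [371.44519998 205.90199372]
0.12 [281.08476676 151.75960193] [372.05927917 197.0329325 ]
0.138 [280.57261603 150.44428051] [372.48107302 190.94102191]
wing [array([0.55075189, 0.01746334, 0.12      ]), array([ 0.56699598, -0.01905365,  0.12      ])]
```

The lid measures 127 x 167 mm, which fits the 130 x 170 mm box. The bolt axis is near (0.561, 0.001), and the wings lie at about 114° (±180°) world. I'll move above it and take a closer look with the wrist camera.

Request:
play_rows:
  targets:
    - {"xyz": [-2, -1.4, 0], "delta_rot": [0, 0, 0], "gripper": 0}
    - {"xyz": [-4, -2.9, 0], "delta_rot": [0, 0, 0], "gripper": 0}
    - {"xyz": [-4, -2.9, 0], "delta_rot": [0, 0, 0], "gripper": 0}
    - {"xyz": [-4, -2.9, 0], "delta_rot": [0, 0, 0], "gripper": 0}
    - {"xyz": [-4, -2.9, 0], "delta_rot": [0, 0, 0], "gripper": 0}

```text
t: 0.92
tool_pos: [0.2698, 0.3394, 0.2314]
tool_rot: [0.377, 3.119, 0.0]
force: [0.2, 0.7, -0.4]
gripper_width: 1.0
grasp_force: 0.0
```

Request:
play_rows:
  targets:
    - {"xyz": [-4, -2.9, 0], "delta_rot": [0, 0, 0], "gripper": 0}
    - {"xyz": [-4, -2.9, 0], "delta_rot": [0, 0, 0], "gripper": 0}
    - {"xyz": [-4, -2.9, 0], "delta_rot": [0, 0, 0], "gripper": 0}
    - {"xyz": [-4, -2.9, 0], "delta_rot": [0, 0, 0], "gripper": 0}
    - {"xyz": [-4, -2.9, 0], "delta_rot": [0, 0, 0], "gripper": 0}

```text
t: 1.55
tool_pos: [0.4296, 0.1507, 0.2314]
tool_rot: [0.378, 3.118, 0.0]
force: [0.9, 0.3, -0.7]
gripper_width: 1.003
grasp_force: 0.0
```

Request:
play_rows:
  targets:
    - {"xyz": [-4, -2.9, 0], "delta_rot": [0, 0, 0], "gripper": 0}
    - {"xyz": [-4, -2.9, 0], "delta_rot": [0, 0, 0], "gripper": 0}
    - {"xyz": [-4, -2.9, 0], "delta_rot": [0, 0, 0], "gripper": 0}
    - {"xyz": [-4, -2.8, 0], "delta_rot": [0, 0, 0.1], "gripper": 0}
    - {"xyz": [0, 0, 0], "delta_rot": [0, 0, 0.18], "gripper": 0}

```text
t: 2.17
tool_pos: [0.5578, -0.0001, 0.2304]
tool_rot: [-0.821, -3.032, 0.001]
force: [-0.8, 0.6, -0.8]
gripper_width: 1.002
grasp_force: 0.0
```

Request:
play_rows:
  targets:
    - {"xyz": [0, 0, 0], "delta_rot": [0, 0, 0.18], "gripper": 0}
    - {"xyz": [0, 0, 0], "delta_rot": [0, 0, 0.18], "gripper": 0}
    - {"xyz": [0, 0, 0], "delta_rot": [0, 0, 0.18], "gripper": 0}
    - {"xyz": [0, 0, 0], "delta_rot": [0, 0, 0.18], "gripper": 0}
    - {"xyz": [0, 0, 0], "delta_rot": [0, 0, 0.18], "gripper": 0}

```text
t: 2.8
tool_pos: [0.5566, 0.0024, 0.2312]
tool_rot: [-2.056, -2.375, 0.0]
force: [0.1, -0.6, 0.8]
gripper_width: 1.002
grasp_force: 0.0
```

Request:
play_rows:
  targets:
    - {"xyz": [0, 0, 0], "delta_rot": [0, 0, 0.18], "gripper": 0}
    - {"xyz": [0, 0, 0], "delta_rot": [0, 0, 0.18], "gripper": 0}
    - {"xyz": [0, 0, 0], "delta_rot": [0, 0, 0.18], "gripper": 0}
    - {"xyz": [0, 0, 0], "delta_rot": [0, 0, 0.18], "gripper": 0}
    - {"xyz": [0, 0, 0], "delta_rot": [0, 0, 0.18], "gripper": 0}

```text
t: 3.42
tool_pos: [0.5566, 0.0023, 0.2312]
tool_rot: [-2.884, -1.245, 0.0]
force: [0.1, 1.1, 0.2]
gripper_width: 0.996
grasp_force: 0.0
```

Request:
play_rows:
  targets:
    - {"xyz": [0, 0, 0], "delta_rot": [0, 0, 0.18], "gripper": 0}
    - {"xyz": [0, 0, 0], "delta_rot": [0, 0, 0.18], "gripper": 0}
    - {"xyz": [0, 0, 0], "delta_rot": [0, 0, 0.18], "gripper": 0}
    - {"xyz": [0, 0, 0], "delta_rot": [0, 0, 0.18], "gripper": 0}
    - {"xyz": [0, 0, 0], "delta_rot": [0, 0, 0.18], "gripper": 0}

```text
t: 4.05
tool_pos: [0.5566, 0.0023, 0.2312]
tool_rot: [-3.139, 0.134, 0.0]
force: [-0.5, -0.5, -0.1]
gripper_width: 1.002
grasp_force: 0.0
```

Request:
play_rows:
  targets:
    - {"xyz": [0, 0, 0], "delta_rot": [0, 0, 0.18], "gripper": 0}
    - {"xyz": [0, 0, 0], "delta_rot": [0, 0, 0.18], "gripper": 0}
    - {"xyz": [0, 0, 0], "delta_rot": [0, 0, 0.18], "gripper": 0}
    - {"xyz": [0, 0, 0], "delta_rot": [0, 0, 0.18], "gripper": 0}
    - {"xyz": [0, 0, 0], "delta_rot": [0, 0, 0.18], "gripper": 0}

```text
t: 4.68
tool_pos: [0.5566, 0.0024, 0.2312]
tool_rot: [2.768, -1.486, -0.0]
force: [-0.4, -0.1, 0.5]
gripper_width: 1.0
grasp_force: 0.0
```

Run:
```python
from h import *
s=monitor.sense();c=wrist()
m=R.from_rotvec(s["tool_rot"]).as_matrix(); print(s["t"],s["tool_pos"],np.degrees(np.arctan2(m[1,1],m[0,1])),s["joint_positions"],m[:,2])
save("w1.png",c["image"]); print(np.round(c["T_tool_cam"],3),c["fx"],[k for k in c])
for z in(.093,.12,.138): print(px(c,[.561,.001,z]))
```

```text
4.675 [0.55657187 0.00235413 0.23118146] -146.44530087271326 [-2.06286214e-01  3.82980002e-01  1.40022503e+00  1.90866859e-05
  1.35864706e+00  2.34966246e+00] [-2.50116305e-04  7.14030274e-05 -9.99999966e-01]
[[ 0.     0.949  0.314  0.082]
 [ 1.    -0.    -0.     0.   ]
 [ 0.     0.314 -0.949 -0.143]
 [ 0.     0.     0.     1.   ]] 313.41599270489496 ['image', 'fx', 'fy', 'cx', 'cy', 'T_tool_cam', 'cam_to_world']
[315.27945629 185.54328148]
[314.94190633 194.07999669]
[314.67817978 200.74970105]
```

View pics/w1.png

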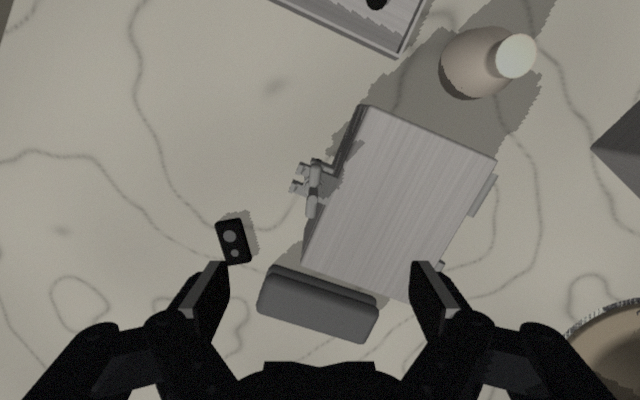

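Run:
```python
from h import *
c=wrist()
A=cv2.resize(c["image"][145:225,275:355],None,fx=7,fy=7,interpolation=cv2.INTER_CUBIC)
save("w1c.png",np.clip(A*1.6,0,255).astype(np.uint8))
```

```text
(no output)
```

View pics/w1c.png

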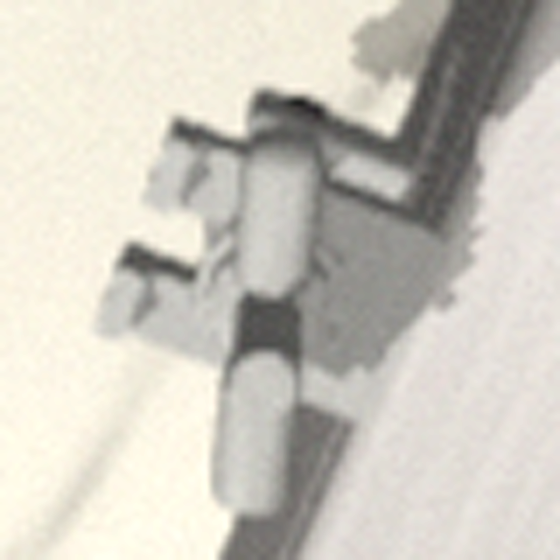

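The crop shows the wings running from crop pixel (285,140) to (248,515). The pin's dark side is at (268,325), and its top disc is near (264,388), so the nut axis sits mid-wing.

Run:
```python
from h import *
c=wrist(); f=lambda u:(275+u[0]/7,145+u[1]/7)
s=monitor.sense(); m=R.from_rotvec(s["tool_rot"]).as_matrix()
for z in(.117,.121):
    p,q=onz(c,f((285,140)),z),onz(c,f((248,515)),z); d=p-q
    print(p,q,np.linalg.norm(d)*1e3,"mid",(p+q)/2,"ang",np.degrees(np.arctan2(d[1],d[0])))
t=onz(c,f((264,388)),.138); print("pin",t)
for n in((p+q)/2,t): print("tool delta",(m.T@(n-s["tool_pos"])*100).round(2))
w=m.T@d; print("rot about tool z to bring x onto wing",np.arctan2(w[1],w[0]))
```

```text
[ 0.57404941 -0.01960552  0.117     ] [0.55139012 0.02279802 0.117     ] 48.078100637428264 mid [0.56271976 0.00159625 0.117     ] ang -61.88117297260268
[ 0.57448092 -0.02032081  0.121     ] [0.55217443 0.02142252 0.121     ] 47.32954451307595 mid [5.63327675e-01 5.50852682e-04 1.21000000e-01] ang -61.88117297260277
pin [0.56249202 0.0016774  0.138     ]
tool delta [ 0.53 -0.46 11.02]
tool delta [ 0.39 -0.45  9.32]
rot about tool z to bring x onto wing 0.1039213503278579
```

Request:
play_rows:
  targets:
    - {"xyz": [0.42, -0.45, 0], "delta_rot": [0, 0, 0.1], "gripper": 0}
    - {"xyz": [0, 0, 2], "delta_rot": [0, 0, 0], "gripper": 0}
    - {"xyz": [0, 0, 3], "delta_rot": [0, 0, 0], "gripper": 0.3}
    - {"xyz": [0, 0, 2], "delta_rot": [0, 0, 0], "gripper": 0.4}
    - {"xyz": [0, 0, 1], "delta_rot": [0, 0, 0], "gripper": 0.4}
  squeeze: 30

```text
t: 5.45
tool_pos: [0.5624, 0.0014, 0.1503]
tool_rot: [2.697, -1.61, -0.002]
force: [-0.9, -0.4, 0.1]
gripper_width: 0.603
grasp_force: 0.0
```

Run:
```python
from h import *
c=wrist(); s=monitor.sense(); print(s["tool_pos"],s["gripper_width"],px(c,[*s["tool_pos"][:2],.119]))
save("w2.png",c["image"][:,80:560])
```

```text
[0.56218158 0.00144426 0.14965268] 0.6004716298713387 [318.62775577 238.41863318]
```

View pics/w2.png

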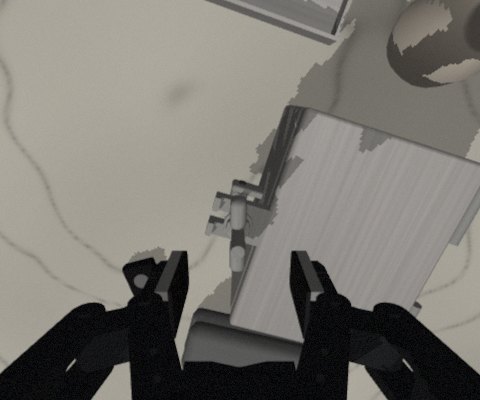

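The wings at columns 238 and 237 (rows 185–270) stand upright in the picture, midway between the pads at columns 187 and 292. It is aligned, so I'll go down and close.

Request:
play_rows:
  targets:
    - {"xyz": [0, 0, 2], "delta_rot": [0, 0, 0], "gripper": 0.4}
    - {"xyz": [0, 0, 1.5], "delta_rot": [0, 0, 0], "gripper": 0.4}
    - {"xyz": [0, 0, 0.65], "delta_rot": [0, 0, 0], "gripper": 0.6}
    - {"xyz": [0, 0, 0], "delta_rot": [0, 0, 0], "gripper": 0.8}
    - {"xyz": [0, 0, 0], "delta_rot": [0, 0, 0], "gripper": 0.85}
  squeeze: 25

```text
t: 6.12
tool_pos: [0.5631, 0.0013, 0.1104]
tool_rot: [-2.695, 1.614, -0.002]
force: [0.6, 0.9, -1.0]
gripper_width: 0.148
grasp_force: 0.0
```

Request:
play_rows:
  targets:
    - {"xyz": [0, 0, 0], "delta_rot": [0, 0, 0], "gripper": 0.9}
    - {"xyz": [0, 0, 0], "delta_rot": [0, 0, 0], "gripper": 1}
    - {"xyz": [0, 0, 0], "delta_rot": [0, 0, 0], "gripper": 1}
    - {"xyz": [0, 0, 0], "delta_rot": [0, 0, 0], "gripper": 1}

```text
t: 6.62
tool_pos: [0.5632, 0.0013, 0.1103]
tool_rot: [-2.695, 1.614, -0.002]
force: [1.3, 1.3, 5.1]
gripper_width: 0.106
grasp_force: 24.7
```

```bash
cat > s.py <<'E'
from h import *
s=monitor.sense(); m=R.from_rotvec(s["tool_rot"]).as_matrix()
print(round(s["t"],2),s["tool_pos"].round(4),"yaw",np.arctan2(m[1,1],m[0,1]).round(3),"F",s["force"].round(1),"M",s["moment"].round(3),"w",round(s["gripper_width"]*85,1),"g",s["grasp_force"],"J",s["joint_positions"].round(2)[[0,5]])
E
python3 s.py
```

```text
6.62 [0.5632 0.0013 0.1103] yaw -2.65 F [1.3 1.3 5.1] M [ 0.163 -0.408 -0.173] w 9.0 g 24.726304337382317 J [-0.21  2.44]
```

Request:
play_rows:
  targets:
    - {"xyz": [0, 0, -0.012], "delta_rot": [0, 0, -0.05], "gripper": 1}
    - {"xyz": [0, 0, -0.024], "delta_rot": [0, 0, -0.1], "gripper": 1}
    - {"xyz": [0, 0, -0.024], "delta_rot": [0, 0, -0.1], "gripper": 1}
    - {"xyz": [0, 0, -0.012], "delta_rot": [0, 0, -0.05], "gripper": 1}
    - {"xyz": [0, 0, 0], "delta_rot": [0, 0, 0], "gripper": 1}

```text
t: 7.25
tool_pos: [0.5633, 0.0014, 0.111]
tool_rot: [-2.905, 1.194, -0.003]
force: [3.8, 2.3, 5.5]
gripper_width: 0.109
grasp_force: 24.8
```

```bash
python3 s.py
```

```text
7.25 [0.5633 0.0014 0.111 ] yaw -2.35 F [3.8 2.3 5.5] M [ 0.365 -0.62  -0.088] w 9.2 g 24.757904782891273 J [-0.21  2.14]
```

Request:
play_rows:
  targets:
    - {"xyz": [0, 0, -0.024], "delta_rot": [0, 0, -0.1], "gripper": 1}
    - {"xyz": [0, 0, -0.024], "delta_rot": [0, 0, -0.1], "gripper": 1}
    - {"xyz": [0, 0, -0.024], "delta_rot": [0, 0, -0.1], "gripper": 1}

```text
t: 7.62
tool_pos: [0.5634, 0.0015, 0.1118]
tool_rot: [-3.052, 0.742, -0.003]
force: [4.8, 2.7, 5.1]
gripper_width: 0.107
grasp_force: 24.7
```

```bash
python3 s.py
```

```text
7.62 [0.5634 0.0015 0.1118] yaw -2.048 F [4.8 2.7 5.1] M [ 0.489 -0.758 -0.148] w 9.1 g 24.74844753742218 J [-0.21  1.84]
```

Request:
play_rows:
  targets:
    - {"xyz": [0, 0, -0.024], "delta_rot": [0, 0, -0.1], "gripper": 1}

```text
t: 7.75
tool_pos: [0.5634, 0.0016, 0.112]
tool_rot: [-3.085, 0.589, -0.003]
force: [4.5, 3.5, 5.3]
gripper_width: 0.106
grasp_force: 24.7
```

```bash
python3 s.py
```

```text
7.75 [0.5634 0.0016 0.112 ] yaw -1.948 F [4.5 3.5 5.3] M [ 0.563 -0.735 -0.132] w 9.0 g 24.743301048874855 J [-0.21  1.74]
```

Torque is steady at about −0.14 N m. There is a small side load of 5 N pushing back, so I'll trim it out and carry on in small checked steps.

Request:
play_rows:
  targets:
    - {"xyz": [0.025, -0.043, -0.02], "delta_rot": [0, 0, -0.08], "gripper": 1}
    - {"xyz": [0, 0, -0.01], "delta_rot": [0, 0, -0.04], "gripper": 1}

```text
t: 8.0
tool_pos: [0.5635, 0.0017, 0.1123]
tool_rot: [-3.115, 0.405, -0.002]
force: [2.9, 1.7, 6.8]
gripper_width: 0.103
grasp_force: 24.8
```

```bash
python3 s.py
```

```text
8.0 [0.5635 0.0017 0.1123] yaw -1.829 F [2.9 1.7 6.8] M [ 0.309 -0.514 -0.152] w 8.8 g 24.81863871216774 J [-0.2   1.62]
```

Request:
play_rows:
  targets:
    - {"xyz": [0.01, -0.02, -0.012], "delta_rot": [0, 0, -0.04], "gripper": 1}
    - {"xyz": [0, 0, -0.01], "delta_rot": [0, 0, -0.04], "gripper": 1}

```text
t: 8.25
tool_pos: [0.5636, 0.0018, 0.1124]
tool_rot: [3.129, -0.281, 0.002]
force: [2.5, 1.8, 6.8]
gripper_width: 0.106
grasp_force: 24.8
```

```bash
python3 s.py
```

```text
8.25 [0.5636 0.0018 0.1124] yaw -1.75 F [2.5 1.8 6.8] M [ 0.266 -0.364 -0.191] w 9.0 g 24.83833596110344 J [-0.2   1.55]
```

```bash
cat >> s.py <<'E'
z=[s["moment"][2]]
for i in range(3): capture("wrist"); z.append(monitor.sense()["moment"][2])
print("Mz",np.round(z,3),np.mean(z).round(3))
E
python3 s.py
```

```text
8.25 [0.5636 0.0018 0.1124] yaw -1.75 F [2.5 1.8 6.8] M [ 0.266 -0.364 -0.191] w 9.0 g 24.83833596110344 J [-0.2   1.55]
Mz [-0.191 -0.137 -0.074 -0.082] -0.121
```

Request:
play_rows:
  targets:
    - {"xyz": [0, 0, -0.012], "delta_rot": [0, 0, -0.03], "gripper": 1}
    - {"xyz": [0, 0, -0.01], "delta_rot": [0, 0, -0.03], "gripper": 1}

```text
t: 8.65
tool_pos: [0.5636, 0.0018, 0.1126]
tool_rot: [-3.136, 0.188, -0.002]
force: [3.1, 1.1, 5.2]
gripper_width: 0.108
grasp_force: 24.8
```

```bash
python3 s.py
```

```text
8.65 [0.5636 0.0018 0.1126] yaw -1.69 F [3.1 1.1 5.2] M [ 0.332 -0.399 -0.186] w 9.2 g 24.77470502257347 J [-0.2   1.49]
Mz [-0.186 -0.126 -0.113 -0.13 ] -0.139
```

Request:
play_rows:
  targets:
    - {"xyz": [0, 0, -0.01], "delta_rot": [0, 0, -0.035], "gripper": 1}
    - {"xyz": [0, 0, -0.01], "delta_rot": [0, 0, -0.035], "gripper": 1}

```text
t: 9.05
tool_pos: [0.5636, 0.0019, 0.1128]
tool_rot: [-3.141, 0.077, -0.002]
force: [1.7, 1.9, 5.3]
gripper_width: 0.109
grasp_force: 24.8
```

```bash
python3 s.py
```

```text
9.05 [0.5636 0.0019 0.1128] yaw -1.62 F [1.7 1.9 5.3] M [ 0.311 -0.431 -0.137] w 9.3 g 24.756751656532288 J [-0.2   1.42]
Mz [-0.137 -0.101 -0.114 -0.097] -0.112
```

Request:
play_rows:
  targets:
    - {"xyz": [0, 0, -0.009], "delta_rot": [0, 0, -0.035], "gripper": 1}
    - {"xyz": [0, 0, -0.008], "delta_rot": [0, 0, -0.035], "gripper": 1}

```text
t: 9.45
tool_pos: [0.5636, 0.0019, 0.1129]
tool_rot: [-3.141, -0.032, -0.002]
force: [2.2, 1.7, 5.4]
gripper_width: 0.106
grasp_force: 24.8
```

```bash
python3 s.py
```

```text
9.45 [0.5636 0.0019 0.1129] yaw -1.55 F [2.2 1.7 5.4] M [ 0.367 -0.465 -0.178] w 9.0 g 24.75961022078991 J [-0.2   1.35]
Mz [-0.178 -0.148 -0.103 -0.088] -0.129
```

Request:
play_rows:
  targets:
    - {"xyz": [0, 0, -0.009], "delta_rot": [0, 0, -0.035], "gripper": 1}
    - {"xyz": [0, 0, -0.009], "delta_rot": [0, 0, -0.035], "gripper": 1}

```text
t: 9.85
tool_pos: [0.5635, 0.0019, 0.1131]
tool_rot: [-3.138, -0.142, -0.002]
force: [2.5, 2.8, 5.8]
gripper_width: 0.109
grasp_force: 24.8
```

```bash
python3 s.py
```

```text
9.85 [0.5635 0.0019 0.1131] yaw -1.48 F [2.5 2.8 5.8] M [ 0.332 -0.457 -0.112] w 9.2 g 24.75123681128025 J [-0.2   1.28]
Mz [-0.112 -0.144 -0.054 -0.1  ] -0.103
```

Request:
play_rows:
  targets:
    - {"xyz": [0, 0, -0.01], "delta_rot": [0, 0, -0.04], "gripper": 1}
    - {"xyz": [0, 0, -0.01], "delta_rot": [0, 0, -0.04], "gripper": 1}

```text
t: 10.25
tool_pos: [0.5635, 0.002, 0.1133]
tool_rot: [-3.13, -0.268, -0.002]
force: [2.3, 2.3, 5.6]
gripper_width: 0.104
grasp_force: 24.8
```

```bash
python3 s.py
```

```text
10.25 [0.5635 0.002  0.1133] yaw -1.4 F [2.3 2.3 5.6] M [ 0.458 -0.461 -0.131] w 8.8 g 24.75556768476963 J [-0.2  1.2]
Mz [-0.131 -0.14  -0.118 -0.15 ] -0.135
```

Request:
play_rows:
  targets:
    - {"xyz": [0, 0, -0.009], "delta_rot": [0, 0, -0.035], "gripper": 1}
    - {"xyz": [0, 0, -0.009], "delta_rot": [0, 0, -0.035], "gripper": 1}

```text
t: 10.65
tool_pos: [0.5635, 0.002, 0.1135]
tool_rot: [-3.119, -0.377, -0.002]
force: [2.3, 2.2, 4.8]
gripper_width: 0.105
grasp_force: 24.8
```

```bash
python3 s.py
```

```text
10.65 [0.5635 0.002  0.1135] yaw -1.33 F [2.3 2.2 4.8] M [ 0.515 -0.439 -0.198] w 8.9 g 24.76501990109682 J [-0.2   1.13]
Mz [-0.198 -0.211 -0.192 -0.137] -0.185
```

```bash
python3 s.py; python3 s.py
```

```text
10.8 [0.5635 0.0021 0.1135] yaw -1.331 F [1.9 2.9 4.5] M [ 0.421 -0.456 -0.137] w 8.8 g 24.744940102100372 J [-0.2   1.13]
Mz [-0.137 -0.102 -0.179 -0.155] -0.143
10.95 [0.5635 0.0021 0.1135] yaw -1.331 F [2.1 2.3 4.8] M [ 0.452 -0.44  -0.155] w 9.2 g 24.746919348835945 J [-0.2   1.13]
Mz [-0.155 -0.121 -0.07  -0.145] -0.123
```

Mean settles at −0.13, so that was noise. I'll continue with slightly smaller steps.

Request:
play_rows:
  targets:
    - {"xyz": [0, 0, -0.007], "delta_rot": [0, 0, -0.03], "gripper": 1}
    - {"xyz": [0, 0, -0.007], "delta_rot": [0, 0, -0.03], "gripper": 1}

```text
t: 11.35
tool_pos: [0.5635, 0.0021, 0.1136]
tool_rot: [-3.106, -0.47, -0.002]
force: [3.0, 2.5, 4.7]
gripper_width: 0.107
grasp_force: 24.8
```

```bash
python3 s.py;python3 s.py
```

```text
11.35 [0.5635 0.0021 0.1136] yaw -1.27 F [3.  2.5 4.7] M [ 0.525 -0.469 -0.263] w 9.1 g 24.793103858828545 J [-0.2   1.07]
Mz [-0.263 -0.235 -0.211 -0.158] -0.217
11.5 [0.5635 0.0021 0.1136] yaw -1.271 F [2.4 2.6 4.4] M [ 0.49  -0.44  -0.158] w 9.0 g 24.76268380880356 J [-0.2   1.07]
Mz [-0.158 -0.229 -0.205 -0.183] -0.194
```

Torque has risen to about −0.205, which may be the shoulder starting. One tiny step will confirm.

Request:
play_rows:
  targets:
    - {"xyz": [0, 0, -0.005], "delta_rot": [0, 0, -0.02], "gripper": 1}

```text
t: 11.78
tool_pos: [0.5635, 0.0021, 0.1136]
tool_rot: [-3.101, -0.5, -0.002]
force: [2.4, 4.3, 5.5]
gripper_width: 0.105
grasp_force: 24.8
```

```bash
python3 s.py;python3 s.py
```

```text
11.78 [0.5635 0.0021 0.1136] yaw -1.251 F [2.4 4.3 5.5] M [ 0.503 -0.408 -0.21 ] w 8.9 g 24.79624941945076 J [-0.2   1.05]
Mz [-0.21  -0.29  -0.207 -0.206] -0.228
11.93 [0.5635 0.0021 0.1137] yaw -1.251 F [2.3 3.4 4.9] M [ 0.538 -0.399 -0.206] w 9.2 g 24.771877638995647 J [-0.2   1.05]
Mz [-0.206 -0.229 -0.256 -0.19 ] -0.22
```

The rise continued with the turn to about 0.1 N m above normal, so the nut is at the shoulder after about 1.4 rad. I'll ease back 0.03 rad, release, lift and check the nut's height in the picture.

Request:
play_rows:
  targets:
    - {"xyz": [0, 0, 0.007], "delta_rot": [0, 0, 0.03], "gripper": 1}
    - {"xyz": [0, 0, 0], "delta_rot": [0, 0, 0], "gripper": 0.8}
    - {"xyz": [0, 0, 0], "delta_rot": [0, 0, 0], "gripper": 0.6}
    - {"xyz": [0, 0, 0], "delta_rot": [0, 0, 0], "gripper": 0.5}
    - {"xyz": [0, 0, -1], "delta_rot": [0, 0, 0], "gripper": 0.5}

```text
t: 12.7
tool_pos: [0.5628, 0.0018, 0.123]
tool_rot: [-3.108, -0.455, 0.003]
force: [0.1, 0.2, 0.3]
gripper_width: 0.503
grasp_force: 0.0
```

Request:
play_rows:
  targets:
    - {"xyz": [0, 0, -2.5], "delta_rot": [0, 0, 0], "gripper": 0.5}
    - {"xyz": [0, 0, -1.5], "delta_rot": [0, 0, 0], "gripper": 0.5}
    - {"xyz": [0, 0, 0], "delta_rot": [0, 0, 0], "gripper": 0.5}

```text
t: 13.08
tool_pos: [0.5637, 0.0017, 0.1644]
tool_rot: [3.108, 0.455, 0.003]
force: [0.4, 0.5, -0.4]
gripper_width: 0.496
grasp_force: 0.0
```

```bash
python3 s.py
python3 - <<'E'
from h import *
c=wrist(); s=monitor.sense(); m=R.from_rotvec(s["tool_rot"]).as_matrix()
ax=np.array([.5632,.0016])
for z in(.093,.117,.1234,.138): print(z,px(c,[*ax,z]).round(1), "near pin edge",px(c,[*(ax+4.2e-3*m[:2,0]),z]).round(1),"front wing end",px(c,[*(ax+24e-3*m[:2,0]),z]).round(1),"back",px(c,[*(ax-24e-3*m[:2,0]),z]).round(1))
u,v=px(c,[*ax,.12]).astype(int); print(u,v)
save("w3.png",np.clip(cv2.resize(c["image"][v-60:v+40,u-50:u+50],None,fx=6,fy=6,interpolation=cv2.INTER_CUBIC)*1.6,0,255).astype(np.uint8))
E
```

```text
13.07 [0.5637 0.0017 0.1644] yaw -1.28 F [ 0.4  0.5 -0.4] M [0.002 0.005 0.02 ] w 42.2 g 0.0 J [-0.2   1.08]
Mz [ 0.02   0.021 -0.034 -0.065] -0.014
0.093 [318.3 214.3] near pin edge [318.3 208.8] front wing end [318.3 182.2] back [318.3 244.3]
0.117 [318.2 227.4] near pin edge [318.2 221.4] front wing end [318.2 192.1] back [318.2 260.2]
0.1234 [318.2 231.4] near pin edge [318.2 225.3] front wing end [318.1 195.1] back [318.2 265. ]
0.138 [318.1 241.5] near pin edge [318.1 235. ] front wing end [318.1 202.8] back [318.1 277.2]
318 229
```

View pics/w3.png

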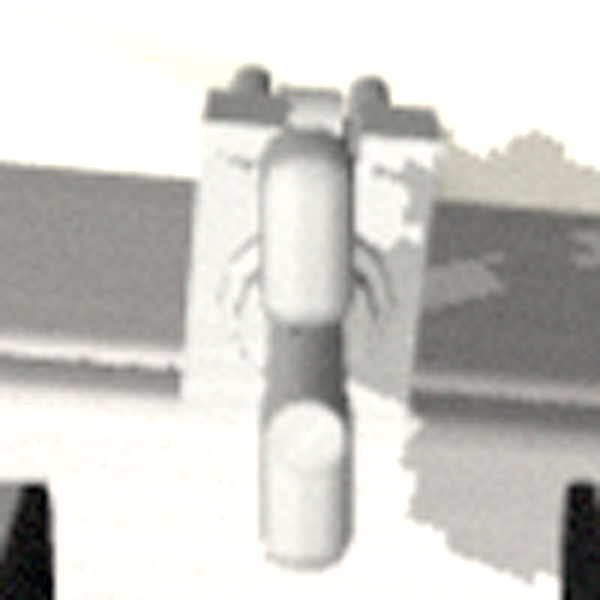

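Pin top near edge is at crop (303,403), the wing ends at rows ~152 and 565. By these the nut looks lower than the shoulder would put it (about 3 mm, ±2). The picture is too coarse for this, so I'll touch the back wing's top with closed fingers: 120 mm means not there yet, 123 mm means clear.

Request:
play_rows:
  targets:
    - {"xyz": [-1, 0, 0], "delta_rot": [0, 0, 0], "gripper": 0.8}
    - {"xyz": [-1.2, 0, 0], "delta_rot": [0, 0, 0], "gripper": 1}
    - {"xyz": [0, 0, 1], "delta_rot": [0, 0, 0], "gripper": 1}
    - {"xyz": [0, 0, 1.5], "delta_rot": [0, 0, 0], "gripper": 1}
    - {"xyz": [0, 0, 1], "delta_rot": [0, 0, 0], "gripper": 1}
  squeeze: 20

```text
t: 13.9
tool_pos: [0.5419, -0.0043, 0.1267]
tool_rot: [-3.108, -0.455, 0.002]
force: [0.3, 0.1, -0.3]
gripper_width: 0.0
grasp_force: 0.0
```

Request:
play_rows:
  targets:
    - {"xyz": [0, 0, 0], "delta_rot": [0, 0, 0], "gripper": 1}
    - {"xyz": [0, 0, 0.2], "delta_rot": [0, 0, 0], "gripper": 1}
    - {"xyz": [0, 0, 0], "delta_rot": [0, 0, 0], "gripper": 1}

```text
t: 14.28
tool_pos: [0.5423, -0.0045, 0.1264]
tool_rot: [3.108, 0.455, 0.001]
force: [-0.4, -0.4, -0.0]
gripper_width: 0.001
grasp_force: 0.0
```

Request:
play_rows:
  targets:
    - {"xyz": [0, 0, 0.1], "delta_rot": [0, 0, 0], "gripper": 1}
    - {"xyz": [0, 0, 0], "delta_rot": [0, 0, 0], "gripper": 1}

```text
t: 14.52
tool_pos: [0.5422, -0.0045, 0.1253]
tool_rot: [3.108, 0.455, 0.0]
force: [0.1, 0.9, 0.3]
gripper_width: 0.0
grasp_force: 0.0
```

Request:
play_rows:
  targets:
    - {"xyz": [0, 0, 0.1], "delta_rot": [0, 0, 0], "gripper": 1}
    - {"xyz": [0, 0, 0], "delta_rot": [0, 0, 0], "gripper": 1}

```text
t: 14.78
tool_pos: [0.5421, -0.0045, 0.1242]
tool_rot: [-3.108, -0.455, 0.0]
force: [0.3, -1.2, 0.4]
gripper_width: -0.004
grasp_force: 0.0
```

Request:
play_rows:
  targets:
    - {"xyz": [0, 0, 0.07], "delta_rot": [0, 0, 0], "gripper": 1}
    - {"xyz": [0, 0, 0], "delta_rot": [0, 0, 0], "gripper": 1}

```text
t: 15.02
tool_pos: [0.5422, -0.0045, 0.1237]
tool_rot: [3.108, 0.455, 0.0]
force: [0.4, -0.7, 1.1]
gripper_width: 0.003
grasp_force: 0.5
```

Request:
play_rows:
  targets:
    - {"xyz": [0, 0, 0.07], "delta_rot": [0, 0, 0], "gripper": 1}
    - {"xyz": [0, 0, 0], "delta_rot": [0, 0, 0], "gripper": 1}

```text
t: 15.28
tool_pos: [0.5422, -0.0045, 0.1234]
tool_rot: [3.108, 0.455, 0.001]
force: [-2.3, -0.6, 5.3]
gripper_width: -0.001
grasp_force: 2.8
```

Contact comes at z ≈ 0.1235, so the nut is 6.4 mm up and clear of the lips. Next I'll rise a little and push the pin forward gently, watching the force.

Request:
play_rows:
  targets:
    - {"xyz": [0, 0, -0.45], "delta_rot": [0, 0, 0.1], "gripper": 1}
    - {"xyz": [0.3, 0, 0], "delta_rot": [0, 0, 0], "gripper": 1}
    - {"xyz": [0.3, 0, 0], "delta_rot": [0, 0, 0], "gripper": 1}
    - {"xyz": [0.2, 0, 0], "delta_rot": [0, 0, 0], "gripper": 1}

```text
t: 15.78
tool_pos: [0.5501, -0.0029, 0.1271]
tool_rot: [-3.127, -0.301, 0.001]
force: [-1.1, 0.6, 0.6]
gripper_width: 0.002
grasp_force: 0.5
```

Request:
play_rows:
  targets:
    - {"xyz": [0.2, 0, 0], "delta_rot": [0, 0, 0], "gripper": 1}
    - {"xyz": [0.1, 0, 0], "delta_rot": [0, 0, 0], "gripper": 1}

```text
t: 16.02
tool_pos: [0.5529, -0.0023, 0.1272]
tool_rot: [-3.127, -0.3, 0.001]
force: [-0.9, 0.3, 0.8]
gripper_width: -0.0
grasp_force: 0.5
```

Request:
play_rows:
  targets:
    - {"xyz": [0.1, 0, 0], "delta_rot": [0, 0, 0], "gripper": 1}
    - {"xyz": [0.05, 0, 0], "delta_rot": [0, 0, 0], "gripper": 1}

```text
t: 16.27
tool_pos: [0.5544, -0.0021, 0.1273]
tool_rot: [-3.127, -0.299, 0.0]
force: [-0.7, 0.8, -0.1]
gripper_width: 0.0
grasp_force: 0.5
```

Force is only about 1 N, so the bolt is swinging freely. I'll follow the arc.

Request:
play_rows:
  targets:
    - {"xyz": [0.4, -0.1, 0], "delta_rot": [0, 0, 0], "gripper": 1}
    - {"xyz": [0.6, -0.1, 0], "delta_rot": [0, 0, 0], "gripper": 1}
    - {"xyz": [0.6, 0, 0.05], "delta_rot": [0, 0, 0], "gripper": 1}
    - {"xyz": [0.6, 0, 0.1], "delta_rot": [0, 0, 0], "gripper": 1}

```text
t: 16.77
tool_pos: [0.5756, 0.004, 0.1259]
tool_rot: [3.127, 0.3, -0.003]
force: [-5.5, -1.6, 6.2]
gripper_width: 0.003
grasp_force: 4.3
```

Request:
play_rows:
  targets:
    - {"xyz": [0.6, 0, 0.15], "delta_rot": [0, 0, 0], "gripper": 1}
    - {"xyz": [0.7, 0, 0.25], "delta_rot": [0, 0, 0], "gripper": 1}
    - {"xyz": [0.7, 0, 0.3], "delta_rot": [0, 0, 0], "gripper": 1}

```text
t: 17.15
tool_pos: [0.5976, 0.0082, 0.1209]
tool_rot: [3.127, 0.299, 0.01]
force: [2.3, 3.8, 11.3]
gripper_width: 0.002
grasp_force: 5.6
```

```bash
python3 s.py
python3 - <<'E'
from h import *
a=capture("scene")["image"]
save("s2.png",np.clip(cv2.resize(a[130:240,300:440],None,fx=5,fy=5,interpolation=cv2.INTER_CUBIC)*1.5,0,255).astype(np.uint8))
E
```

```text
17.15 [0.5976 0.0082 0.1209] yaw -1.38 F [ 2.3  3.8 11.3] M [ 0.447 -0.328  0.002] w 0.2 g 5.609266608953476 J [-0.18  1.2 ]
Mz [ 0.002 -0.013 -0.026 -0.016] -0.013
```

View pics/s2.png

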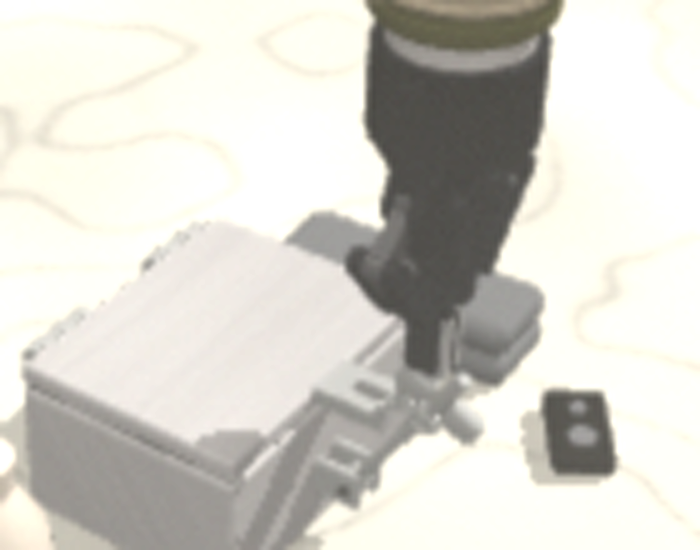

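The bolt is folded about 40° with the wing under the fingertips (crop 440,385), and the box and other things are untouched. I'll carry on along the arc of the wing's edge.

Request:
play_rows:
  targets:
    - {"xyz": [0.45, 0, 0.2], "delta_rot": [0, 0, 0], "gripper": 1}
    - {"xyz": [0.45, 0, 0.2], "delta_rot": [0, 0, 0], "gripper": 1}
    - {"xyz": [0.5, 0, 0.27], "delta_rot": [0, 0, 0], "gripper": 1}
    - {"xyz": [0.5, 0, 0.33], "delta_rot": [0, 0, 0], "gripper": 1}

```text
t: 17.85
tool_pos: [0.6174, 0.012, 0.1118]
tool_rot: [3.127, 0.299, 0.016]
force: [6.4, 4.2, 12.0]
gripper_width: -0.001
grasp_force: 6.7
```

Request:
play_rows:
  targets:
    - {"xyz": [0.5, 0, 0.36], "delta_rot": [0, 0, 0], "gripper": 1}
    - {"xyz": [0.45, 0, 0.4], "delta_rot": [0, 0, 0], "gripper": 1}
    - {"xyz": [0.45, 0, 0.4], "delta_rot": [0, 0, 0], "gripper": 1}

```text
t: 18.23
tool_pos: [0.632, 0.0149, 0.1006]
tool_rot: [3.127, 0.299, 0.02]
force: [9.6, 5.3, 11.6]
gripper_width: -0.003
grasp_force: 7.7
```

```bash
python3 s.py
```

```text
18.23 [0.632  0.0149 0.1006] yaw -1.38 F [ 9.6  5.3 11.6] M [ 0.77  -1.549 -0.032] w -0.2 g 7.6665926445275545 J [-0.16  1.22]
Mz [-0.032  0.025  0.01  -0.001] 0.001
```

Forces are modest: the tip is sticking to the wing edge and lagging behind it. I'll ease it forward, then continue down.

Request:
play_rows:
  targets:
    - {"xyz": [0.4, 0, 0], "delta_rot": [0, 0, 0], "gripper": 1}
    - {"xyz": [0.45, 0, 0.4], "delta_rot": [0, 0, 0], "gripper": 1}
    - {"xyz": [0.45, 0, 0.45], "delta_rot": [0, 0, 0], "gripper": 1}
    - {"xyz": [0.4, 0, 0.5], "delta_rot": [0, 0, 0], "gripper": 1}

```text
t: 18.88
tool_pos: [0.6465, 0.018, 0.0848]
tool_rot: [-3.127, -0.299, -0.009]
force: [5.6, 2.8, 3.3]
gripper_width: 0.001
grasp_force: 3.3
```

```bash
python3 s.py
python3 - <<'E'
from h import *
a=capture("scene")["image"]
save("s3.png",np.clip(cv2.resize(a[130:240,300:440],None,fx=5,fy=5,interpolation=cv2.INTER_CUBIC)*1.5,0,255).astype(np.uint8))
E
```

```text
18.88 [0.6465 0.018  0.0848] yaw -1.38 F [5.6 2.8 3.3] M [ 0.472 -0.812 -0.017] w 0.1 g 3.305147643040982 J [-0.15  1.23]
Mz [-0.017  0.023  0.029  0.002] 0.009
```

View pics/s3.png

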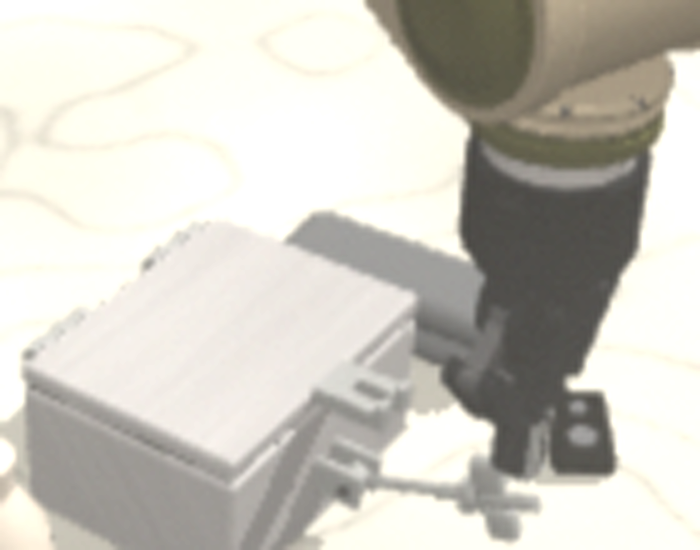

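Run:
```python
from h import *
a=capture("scene"); e=np.array([np.cos(.193),np.sin(.193)]); H=np.array([.5632,.0016])
cr=lambda p:((px(a,p)-[300,130])*5).round(0)
print("hinge",cr([*H,.035]))
for t in(60,70,75,80,85,90):
    k=np.radians(t); f=lambda d,n:[*(H+e*(d*np.sin(k)-n*np.cos(k))),.035+d*np.cos(k)+n*np.sin(k)]
    print(t,"tip",cr(f(.103,0)),"wing up",cr(f(.08,.024)),"down",cr(f(.08,-.024)),"wing outer corner",np.round(f(.0884,.024),4))
```

```text
hinge [355. 472.]
60 tip [524. 464.] wing up [466. 422.] down [502. 509.] wing outer corner [0.6266 0.014  0.1   ]
70 tip [535. 497.] wing up [482. 448.] down [503. 533.] wing outer corner [0.6367 0.016  0.0878]
75 tip [538. 513.] wing up [488. 461.] down [502. 544.] wing outer corner [0.6409 0.0168 0.0811]
80 tip [540. 528.] wing up [493. 474.] down [499. 555.] wing outer corner [0.6446 0.0175 0.074 ]
85 tip [540. 543.] wing up [498. 487.] down [495. 564.] wing outer corner [0.6476 0.0181 0.0666]
90 tip [538. 557.] wing up [501. 500.] down [491. 573.] wing outer corner [0.65   0.0186 0.059 ]
```

By the pin tip at crop (537,503) the bolt stands at about 72°. I'll shift forward onto the plain pin beyond the wings and press it down to level.

Request:
play_rows:
  targets:
    - {"xyz": [0, 0, -0.4], "delta_rot": [0, 0, 0], "gripper": 1}
    - {"xyz": [0.9, 0, 0], "delta_rot": [0, 0, 0], "gripper": 1}
    - {"xyz": [0.8, 0, 0], "delta_rot": [0, 0, 0], "gripper": 1}
    - {"xyz": [0, 0, 0.9], "delta_rot": [0, 0, 0], "gripper": 1}
    - {"xyz": [0, 0, 0.9], "delta_rot": [0, 0, 0], "gripper": 1}

```text
t: 19.75
tool_pos: [0.6608, 0.0205, 0.0686]
tool_rot: [-3.127, -0.299, 0.002]
force: [0.3, 0.1, -0.4]
gripper_width: 0.002
grasp_force: 0.1
```

Request:
play_rows:
  targets:
    - {"xyz": [0, 0, 0.7], "delta_rot": [0, 0, 0], "gripper": 1}
    - {"xyz": [0, 0, 0.7], "delta_rot": [0, 0, 0], "gripper": 1}
    - {"xyz": [0, 0, 0.7], "delta_rot": [0, 0, 0], "gripper": 1}

```text
t: 20.12
tool_pos: [0.6611, 0.0205, 0.0483]
tool_rot: [3.127, 0.299, 0.0]
force: [0.1, -0.5, -1.2]
gripper_width: 0.001
grasp_force: 0.0
```

```bash
python3 s.py
```

```text
20.12 [0.6611 0.0205 0.0483] yaw -1.38 F [ 0.1 -0.5 -1.2] M [-0.033 -0.005 -0.043] w 0.1 g 0.014787442632950842 J [-0.15  1.23]
Mz [-0.043 -0.022 -0.018  0.035] -0.012
```

Request:
play_rows:
  targets:
    - {"xyz": [0, 0, 0.4], "delta_rot": [0, 0, 0], "gripper": 1}
    - {"xyz": [0, 0, 0.3], "delta_rot": [0, 0, 0], "gripper": 1}

```text
t: 20.52
tool_pos: [0.6611, 0.0205, 0.0417]
tool_rot: [3.127, 0.299, 0.0]
force: [0.1, -1.0, -0.9]
gripper_width: 0.001
grasp_force: 0.0
```

```bash
python3 s.py
python3 - <<'E'
from h import *
a=capture("scene")["image"]
save("s4.png",np.clip(cv2.resize(a[130:260,300:440],None,fx=4.5,fy=4.5,interpolation=cv2.INTER_CUBIC)*1.5,0,255).astype(np.uint8))
E
```

```text
20.52 [0.6611 0.0205 0.0417] yaw -1.38 F [ 0.1 -1.  -0.9] M [ 0.001 -0.006 -0.007] w 0.1 g 0.0 J [-0.15  1.23]
Mz [-0.007 -0.008  0.02   0.009] 0.003
```

View pics/s4.png

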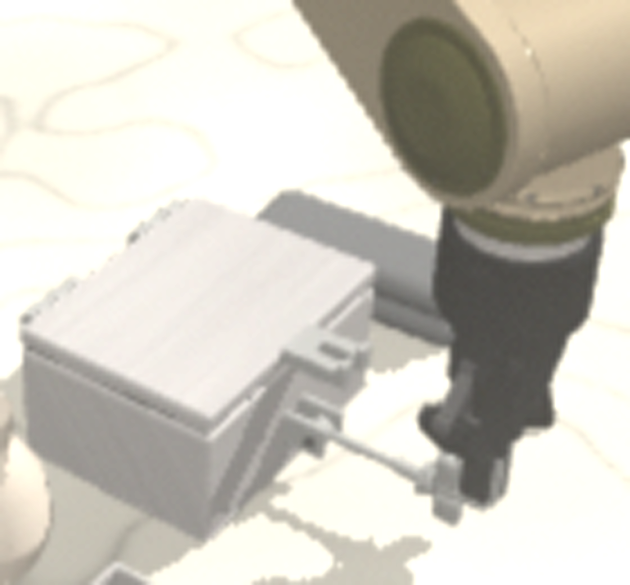

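The bolt now lies nearly level in the picture (hinge at (310,415), nut at (445,485)). I'll press the last couple of millimetres to the stop.

Request:
play_rows:
  targets:
    - {"xyz": [0, 0, 0.15], "delta_rot": [0, 0, 0], "gripper": 1}
    - {"xyz": [0, 0, 0], "delta_rot": [0, 0, 0], "gripper": 1}

```text
t: 20.98
tool_pos: [0.661, 0.0205, 0.0402]
tool_rot: [-3.127, -0.299, 0.0]
force: [0.3, 0.3, 0.6]
gripper_width: -0.001
grasp_force: 0.0
```

Request:
play_rows:
  targets:
    - {"xyz": [0, 0, 0.1], "delta_rot": [0, 0, 0], "gripper": 1}
    - {"xyz": [0, 0, 0], "delta_rot": [0, 0, 0], "gripper": 1}

```text
t: 21.22
tool_pos: [0.6611, 0.0205, 0.0394]
tool_rot: [3.127, 0.299, 0.0]
force: [0.1, -0.1, 0.8]
gripper_width: 0.002
grasp_force: 0.2
```

```bash
python3 s.py
```

```text
21.23 [0.6611 0.0205 0.0394] yaw -1.38 F [ 0.1 -0.1  0.8] M [-0.059  0.024 -0.016] w 0.2 g 0.15848491340875626 J [-0.15  1.23]
Mz [-0.016  0.011  0.02  -0.006] 0.002
```

Within about 0.2 mm of level. I'll lift away, then check and hand in.

Request:
play_rows:
  targets:
    - {"xyz": [0.1, 0, -1], "delta_rot": [0, 0, 0], "gripper": 1}
    - {"xyz": [0, 0, -3], "delta_rot": [0, 0, 0], "gripper": 1}
    - {"xyz": [0, 0, -4], "delta_rot": [0, 0, 0], "gripper": 1}
    - {"xyz": [0, 0, -4], "delta_rot": [0, 0, 0], "gripper": 1}
    - {"xyz": [0, 0, -2], "delta_rot": [0, 0, 0], "gripper": 1}

```text
t: 22.0
tool_pos: [0.6626, 0.0207, 0.1827]
tool_rot: [3.126, 0.299, 0.006]
force: [-0.7, -0.1, -1.0]
gripper_width: -0.004
grasp_force: 0.0
```

Request:
play_rows:
  targets:
    - {"xyz": [-4, 0, 0], "delta_rot": [0, 0, 0], "gripper": 0.5}
    - {"xyz": [-5, 0, 0], "delta_rot": [0, 0, 0], "gripper": 0.5}
    - {"xyz": [-5, 0, 0], "delta_rot": [0, 0, 0], "gripper": 0.5}
    - {"xyz": [0, 0, 0], "delta_rot": [0, 0, 0], "gripper": 0.5}

```text
t: 22.5
tool_pos: [0.5221, -0.0059, 0.18]
tool_rot: [-3.127, -0.298, 0.002]
force: [0.7, 0.1, 0.3]
gripper_width: 0.504
grasp_force: 0.0
```

```bash
python3 s.py
python3 - <<'E'
from h import *
a=capture("scene"); e=np.array([np.cos(.193),np.sin(.193)]); H=np.array([.5632,.0016])
im=np.clip(cv2.resize(a["image"][180:260,340:440],None,fx=7,fy=7,interpolation=cv2.INTER_CUBIC)*1.4,0,255).astype(np.uint8)
for t in(70,80,90):
    k=np.radians(t); print(t,((px(a,[*(H+e*.103*np.sin(k)),.035+.103*np.cos(k)])-[340,180])*7).round())
save("s5.png",im)
E
```

```text
22.5 [ 0.5221 -0.0059  0.18  ] yaw -1.381 F [0.7 0.1 0.3] M [-0.079 -0.036 -0.016] w 42.8 g 0.0 J [-0.24  1.15]
Mz [-0.016  0.015 -0.007  0.004] -0.001
70 [469. 345.]
80 [476. 389.]
90 [474. 430.]
```

View pics/s5.png

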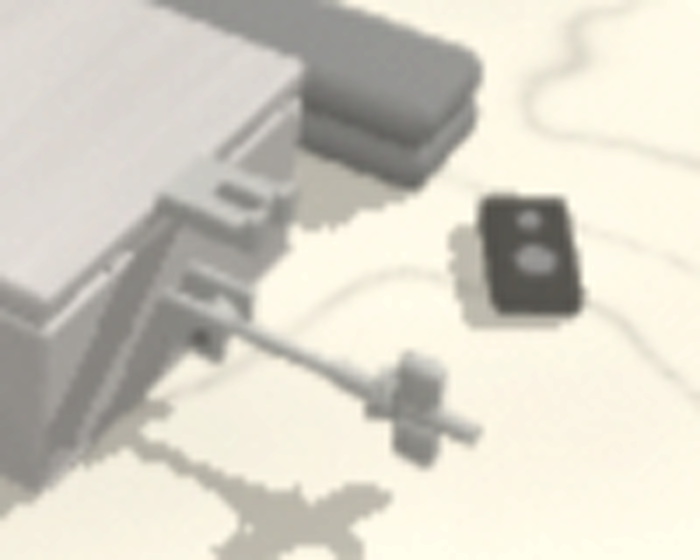

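The bolt's pin end is at crop (475,432), against a predicted (474,430) for 90°, so it lies level. The fob and glasses case have not moved, and the robot is clear.

```bash
python3 -c "
from bench import env
print(env.close_job())"
```

```text
the job is handed in; nothing more can be done
None
```

I handed the job in at about 23 s: the wing nut is clear of the lips (about 0.1 N m extra torque at the thread end, then eased back 0.03 rad), the bolt lies level in front of the smallest box, and the gripper is open and touching nothing.

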